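# Back the sample carousel up past its holding pawl

### The arm

A 6-joint arm with a two-finger parallel gripper is mounted at the origin on the work surface. World frame = base frame: x ahead of the robot, y to its left, z up, the work surface at z = 0. Lengths are in mm, angles in rad, forces in N, time in s.
With the tool pointing down it reaches from about 400 to 925 mm from the base axis. Payload 12.5 kg.
Tool frame: the origin (TCP) lies midway between the tips of the shut fingers; the grasp point (between the pads) lies 19 mm behind it; x points along the fingers, y is the direction in which the jaws open and shut, and the axes are right-handed (so a half turn about x gives the same grasp; the last joint's range is limited). The gripper opens to 95 mm and grips with 3 to 60 N. Pads are 20 mm wide; open, the fingers measure 119 mm over their backs; the gripper's body (75 mm by 180 mm) begins 59 mm behind the grasp point.
Start: joints at [1.053, 0.491, 1.559, -0, 1.092, -0.106], TCP at [250.148, 572.776, 214.661] pointing down, gripper open.
Joint ranges: [-3.1, 3.1], [-0.84, 2.19], [0.05, 2.79], [-1.13, 4.28], [0.06, 2.93], [-2.69, 2.69]. Speed limits (rad/s): [2.22, 2.22, 2.79, 3.14, 3.14, 3.14].

### API

Orientations are given as [roll, pitch, yaw] about the fixed x, y, z axes, in that order (R = Rz(yaw) Ry(pitch) Rx(roll)).
In Python, from cell import sensors, read_camera, get_calibration, order gives the robot as it stands. The module is installed in compiled form; this text tells all that it offers.
- The arm moves only by the tool servo_tool, never from a script. Its argument "steps" is text: rows parted by semicolons, each of 7 numbers parted by spaces: the shift along the tool's x, y, z in mm, then the turn, a rotation vector about the tool's x, y, z in rad, then the finger opening in mm, from 0 to 95.1. A call has exactly 8 rows; each row shifts and turns the pose as measured when the row begins, along the tool's axes as they then stand; what a row does not reach is not made up. A row lasts 1/10 s, in which the tool goes at most 50 mm and 8.59 degrees, less where a joint would pass 70% of its speed; a pose out of reach is approached as far as the arm can. A call is refused whole if a number of a shift passes 50 or a number of a turn 0.15, either way. A call with a gripper value outside its range is refused whole. The fingers move at their own pace and stop on an object; the grip force is fixed at half the most. Time passes only in rows, so rows that do not move let the fingers close, or fill a call up. It gives the time, the measured TCP pose, the force and the opening at its end, in the units of the state.
- sensors.state(): the state, without advancing time (a new reading comes with each control period).
- read_camera(name): name is "scene" or "top" or "wrist"; returns (picture, depth): 400x640x3 uint8, blue, green, red; 400x640 float32, mm along the optical axis (not along the pixel's ray), 0 where there is no reading.
- get_calibration(name): a dict with "mtx" (3x3 intrinsics, pixels), "R" (3x3) and "t" (3): a world point X has camera coordinates R X + t. Camera axes: x right, y down, z forward; pixel columns grow to the right and rows downward; lengths in mm; the calibration is good to about 2 mm. A picture is of the moment at which its call begins: read the wrist's pose just before it. get_calibration takes no time and is no camera call; for the wrist camera it gives the pose at the moment of the call.
- order.job_done(): hands the job in, once; it reports no verdict.
The state is a dict: "t": time; "joints": joint angles; "qvel": joint speeds; "tau": joint torques, N m; "eef_pos": TCP position; "tcp_rot": TCP orientation; "ft_force": force on the tool from outside, world axes, zero at the start; "moment": the same for the moment, N m; "opening": opening from 0.0 (shut) to 1.0 (fully open).
Only numpy, scipy, OpenCV 4.12 (cv2) and the standard library are available. Lean on these libraries where they do the work, as an engineer would, in place of code of your own. Each camera call takes 0.05 s, during which the arm holds its last target.

### The job

The red-capped tube has gone past the yellow marker on the sample carousel, and the hooked pawl only lets the wheel run forward: ease the wheel off the pawl, lift the pawl and throw it right back, then turn the wheel backwards (clockwise from above) until the red tube is back at the marker. Swing the pawl down into the wheel again and back the wheel up hard against it, so that a tooth hooks over its toe and the red tube stands at the marker. Leave the tube rack, bottle and dish where they are.

Things in the scene. Friction and masses are not known exactly. Their poses are not given: they have to be found in the camera images.
- carousel: Fixed white round plate, 280 mm across, 12 mm thick, with a tongue to y = -200 mm that carries the pawl's hinge bracket (66 mm high). Origin: centre of its underside, on the wheel's vertical axis. Bearings below are in its frame, counter-clockwise from its x: pawl at -90 deg, marker sockets at +60 (near) and +15 (far).
- wheel (a joint): Wheel angle, rad, positive counter-clockwise from above = forward, as the pawl allows. 8 stations, 8 teeth, 0.785 apart; rest positions (tooth hard against the pawl) at 0, -0.785, -1.571, ... to about 0.01. Starts near 0 with the red tube at bearing +150 deg; the tube is at +60 at -1.571, at +15 at -2.356. Stops at -2.75 and +0.6. Stiff (about 0.14 N m), stays where left.
- wheel_disc (a point): Centre of the top of the white disc, 200 mm across, 30 mm above the bench. Dark steel teeth stand on it at radius 74 to 96 mm, up to 47 mm above the bench. Each has a ramp on its forward side and, on the other, a wall under a lip that overhangs by 6.5 mm.
- pawl_nose (a point): Fixed point under the pawl's nose when it is down, 85 mm from the wheel's axis. Wheel hard back: the nose's 8 mm toe (pointing to carousel +x) is caught under a tooth's lip and the pawl cannot lift. Wheel over 0.07 rad forward of rest: free; beyond 0.23 the next ramp raises it. It drops fully in only 0.08 to 0.22 forward of rest; turned back from there the wheel stops solid on the toe.
- wheel_knob (a point): Black bar knob at the centre of the wheel: 64 mm long, 16 mm thick, from 77 to 111 mm above the bench. The point is on the wheel's axis, 97 mm up; x lies along the bar (along the carousel's x at wheel angle 0) and turns with the wheel. Pinch it across its 16 mm to turn the wheel.
- red_tube (a point): Centre of the top of the only red cap, 17 mm across, 60 mm above the bench, 52 mm from the wheel's axis. The other seven caps are blue; all tubes are fixed in the wheel.
- pawl (a joint): Pawl angle, rad: 0 = level, nose down between the teeth; grows as it is lifted up and outwards over its hinge; 1.95 = thrown right back on its stop. Swings freely: it balances near 1.45, falls shut if let go below about 1.35 and falls open past about 1.55.
- pawl_hinge (a point): Middle of the pawl's hinge, 150 mm from the wheel's axis at bearing -90 deg, 55 mm above the bench. The hinge is level, along the carousel's x. The orange arm, 12 mm wide, 10 mm thick, runs 73 mm from it towards the wheel's axis when down; the steel nose hangs under its end.
- pawl_ball (a point): Centre of the orange ball, 20 mm across, on an 8 mm stem over the nose: the pawl's lifting knob. Pawl down: 65 mm from the hinge towards the wheel's axis and 40 mm above it (95 mm above the bench). Swings at radius 76 mm round the hinge. Pinched along the carousel's x it can turn between the fingers.
- marker: Yellow round-topped pick-up marker, 16 mm across, 50 mm tall, fixed in one of the two sockets on the plate, 122 mm from the wheel's axis. Origin: centre of its underside, 12 mm above the bench.
- socket_near (a point): Socket on the plate at bearing +60 deg, two stations back from the red tube's first place. Holds the marker or a flat black plug.
- socket_far (a point): Socket on the plate at bearing +15 deg, three stations back from the red tube's first place. Holds the marker or a flat black plug.
- rack: Bystander: red tube rack, 60 x 130 x 55 mm, tubes in it to 85 mm, beyond the carousel. Origin: centre of its underside.
- bottle: Bystander: white bottle, 60 mm across, 110 mm tall, left of the carousel. Origin: centre of its underside.
- dish: Bystander: glass dish, 90 mm across, 16 mm tall, right of the carousel. Origin: centre of its underside.

How it is judged (in metres and radians):
On the way, in this order (a step that is already met when the one before it is completed fails the run):
1. the pawl is lifted clear and thrown back, at 1.5 rad or more, with the wheel not yet turned back (value of joint pawl above 1.5 rad and value of joint wheel above -0.1 rad), for 0.2 s.
2. with the pawl up, the wheel is turned back until the red tube is within about a third of a station of the marker (value of joint pawl above 0.5 rad and ((horizontal distance between marker and socket_near below 0.02 m and value of joint wheel between -1.8308 and -1.3108 rad) or (horizontal distance between marker and socket_far below 0.02 m and value of joint wheel between -2.6162 and -2.0962 rad))), for 0.2 s.
At the end, for the whole second after the job is handed in: The pawl is down between the teeth (below 0.07 rad), the tooth is hooked over its toe with the wheel within 0.05 rad of the rest position that puts the red tube at the yellow marker, wheel and pawl are at rest and the robot has let go (value of joint pawl below 0.07 rad and ((horizontal distance between marker and socket_near below 0.02 m and value of joint wheel between -1.6208 and -1.5208 rad) or (horizontal distance between marker and socket_far below 0.02 m and value of joint wheel between -2.4062 and -2.3062 rad)) and velocity of joint wheel between -0.03 and 0.03 rad/s and velocity of joint pawl between -0.05 and 0.05 rad/s); the robot touches nothing.
It fails at once if the rack, bottle or dish is moved more than 20 mm or tipped (distance of any of rack, bottle, dish from where it was at the start of the episode above 0.02 m or angle between any of rack, bottle, dish's own z axis and vertical above 0.3 rad).
It also fails if it takes over 72 s, if anything falls off the work surface, if the arm or the gripper's body presses on something with over 40 N, if the wrist force passes 120 N, or if a joint passes its speed limit or range.

## Working session

There is one attempt and no reset: what is moved stays moved. The work goes in short steps, Python scripts to look and compute and a tool call to move; the robot and the scene stay as the last step left them, time stands still between calls to the robot, and variables do not carry over. Pictures are saved under pics/ and viewed, and the job is handed in when it is done.

Besides the shell and the picture viewer there is one more tool, called after "Call:" as name(argument=value, ...), one argument or row to a line, values as JSON. servo_tool: Moves the arm, as the interface text tells. Its arguments: {"type":"object","properties":{"steps":{"type":"string"}},"required":["steps"]}

```bash
mkdir -p pics; cat > h.py <<'E'
import numpy as np, cv2
from cell import sensors, read_camera, get_calibration, order
def snap(n,f):
    c=get_calibration(n); p,d=read_camera(n); cv2.imwrite('pics/'+f+'.png',p); np.savez('pics/'+f+'.npz',d=d,p=p,**{k:np.array(c[k]) for k in('mtx','R','t')}); return p,d
def px2w(f,u,v,z=None):
    a=np.load('pics/'+f+'.npz'); r=np.linalg.inv(a['mtx'])@[u,v,1.]; R=a['R'];t=a['t'].ravel()
    o=-R.T@t; dr=R.T@r
    if z is None: s=a['d'][int(round(v)),int(round(u))]
    else: s=(z-o[2])/dr[2]
    return o+s*dr
def w2px(f,X):
    a=np.load('pics/'+f+'.npz'); q=a['mtx']@(a['R']@np.array(X,float)+a['t'].ravel()); return q[:2]/q[2]
def crop(f,g,x,y,w,h,k):
    p=cv2.imread('pics/'+f+'.png')[y:y+h,x:x+w]; cv2.imwrite('pics/'+g+'.png',cv2.resize(p,None,fx=k,fy=k,interpolation=cv2.INTER_CUBIC))
E
python3 - <<'E'
from h import *
s=sensors.state(); print(s)
snap('top','top0'); snap('scene','sc0')
E
```

```text
{'t': 0.0, 'joints': array([ 1.05336973e+00,  4.91536411e-01,  1.55944050e+00, -4.37964279e-05,
        1.09169009e+00, -1.05611635e-01]), 'qvel': array([-0.00077051, -0.00014161,  0.00032722,  0.00029011,  0.00189551,
        0.00121087]), 'tau': array([-4.45543856e-04, -6.12649298e+01, -2.58175564e+01,  6.92803343e-02,
        4.83349327e-02, -8.37391963e-05]), 'eef_pos': array([250.04773636, 572.54096137, 214.0792108 ]), 'tcp_rot': array([-1.64026808,  1.56972128, -2.05206283]), 'ft_force': array([ 0.49394414,  0.38802015, -0.21251845]), 'moment': array([-0.00969486,  0.04420341, -0.00548147]), 'opening': 1.0015383826058109}
```

View pics/top0.png

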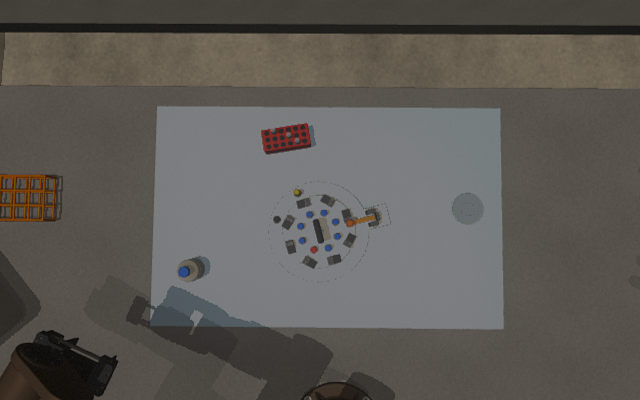

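View pics/sc0.png

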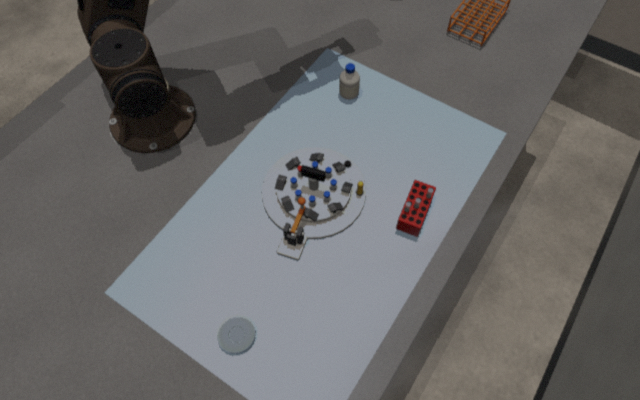

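```bash
python3 - <<'E'
from h import *
crop('top0','top0c',260,170,140,120,5)
for n,u,v,z in [('knob',318.5,230,111),('red',313,249,60),('mark',297,192,62),('plug',277,219,12),('ball',350.5,222,95),('hinge',374,216,62),('botl',190,270,110),('dish',467,208,10),('rack',286,138,55)]:
    print(n,px2w('top0',u,v,z).round(1))
a=np.load('pics/top0.npz');print(a['mtx'],a['R'],a['t'])
E
```

```text
knob [539.8  52.  111. ]
red [489.2  67.2  60. ]
mark [642.  111.8  62. ]
plug [570.1 169.8  12. ]
ball [561.5 -31.3  95. ]
hinge [578.8 -95.9  62. ]
botl [434.2 382.5 110. ]
dish [ 605.  -359.7   10. ]
rack [790.5 144.   55. ]
[[496.05212576   0.         321.68142057]
 [  0.         496.05212576 198.20030169]
 [  0.           0.           1.        ]] [[ 0.00816166 -0.99991349 -0.01031476]
 [-0.99744947 -0.00740923 -0.07099059]
 [ 0.07090802  0.01086786 -0.99742365]] [  40.55672534  628.83383936 1353.82260335]
```

View pics/top0c.png

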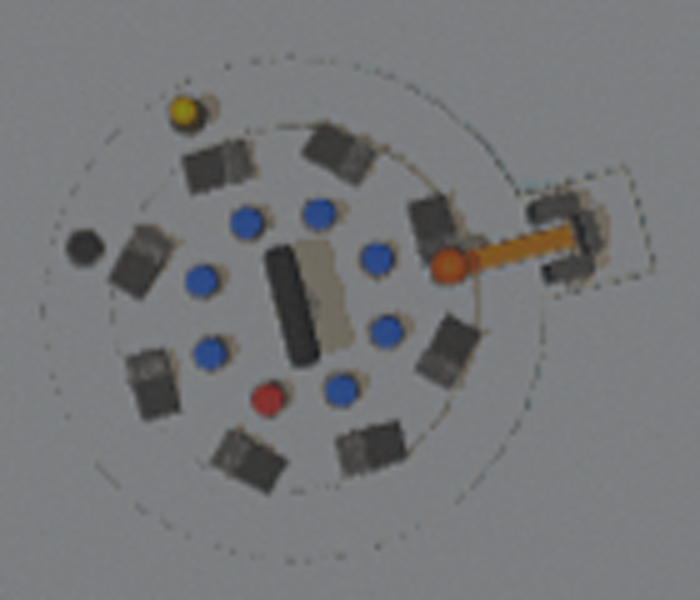

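```bash
cat >> h.py <<'E'
from scipy.spatial.transform import Rotation as Ro
from scipy.optimize import least_squares
def tool():
    s=sensors.state(); R=Ro.from_euler('xyz',s['tcp_rot']).as_matrix(); return s,R,np.array(s['eef_pos'])
E
python3 - <<'E'
from h import *
P=lambda x,y:((x-2)/5+260,(y-2)/5+170)
caps=[(248,223),(319,213),(378,258),(387,331),(343,389),(268,399),(211,353),(204,281)]
# red idx5 at bearing 150 ; order in list is clockwise or ccw? compute
red=5
def model(q):
    c=np.array(q[:2]);y,w=q[2:4];o=[]
    def pt(r,b,z): return [c[0]+r*np.cos(y+b),c[1]+r*np.sin(y+b),z]
    D=np.pi/180
    for i,cp in enumerate(caps): o.append((pt(52,150*D+w-(i-red)*np.pi/4,60),cp))
    o.append((pt(122,15*D,60),(184,111)));o.append((pt(122,60*D,12),(85,247)))
    o.append((pt(85,-90*D,95),(450,266)));o.append((pt(0,0,111),(292,306)))
    return o
def f(q): return np.concatenate([w2px('top0',X)-P(*c) for X,c in model(q)])
s=least_squares(f,[540,52,0.26,0],loss='soft_l1',f_scale=.5); print(s.x, np.degrees(s.x[2:]),s.cost); print(s.fun.reshape(-1,2).round(2))
st,R,p=tool(); print(R.round(3),p)
c=get_calibration('wrist');print(c, (-np.array(c['R']).T@np.array(c['t']).ravel()))
E
```

```text
[5.37938896e+02 5.29321600e+01 2.58729495e-01 6.67098588e-03] [14.82410808  0.38221934] 0.4494563691890743
[[-0.29 -0.19]
 [ 0.17 -0.05]
 [ 0.07 -0.  ]
 [ 0.17  0.12]
 [-0.1   0.3 ]
 [ 0.16  0.17]
 [-0.15  0.24]
 [-0.57 -0.09]
 [-0.03 -0.41]
 [ 0.08  0.09]
 [ 0.12 -0.13]
 [ 0.15 -0.09]]
[[-0.001  0.4    0.916]
 [-0.001  0.916 -0.4  ]
 [-1.    -0.001 -0.   ]] [250.01601978 572.55963252 214.08957993]
{'mtx': array([[290.61633765,   0.        , 316.96520375],
       [  0.        , 290.61633765, 196.22639299],
       [  0.        ,   0.        ,   1.        ]]), 'R': array([[ 0.3986708 ,  0.91709251, -0.00171015],
       [ 0.87904406, -0.3815978 ,  0.2857703 ],
       [ 0.26142521, -0.11543157, -0.95829662]]), 't': array([-625.99424656,  -33.89927436,  392.38342593])} [176.78566081 606.45218189 384.63657093]
```

```bash
cat >> h.py <<'E'
C=np.array([537.9,52.9]); Y=0.2587
def plan(pts,op,n=8,mv=45,mt=.145,show=True):
    """pts: list of (x,y,z,yaw_of_tool_y) waypoints or TCP; greedily rows toward them; tool x down"""
    s,R,p=tool(); rows=[]; print('t',round(s['t'],2),'p',p.round(1),'yaw',round(np.arctan2(R[1,1],R[0,1]),3),'tilt',np.degrees(np.arccos(-R[2,0])).round(2),'F',np.round(s['ft_force'],1),'M',np.round(s['moment'],2),'op',round(s['opening']*95.1,1),'q6',s['joints'][5].round(3))
    for (x,y,z,w) in pts:
        T=np.array([x,y,z]); RT=np.array([[0,np.cos(w),np.sin(w)],[0,np.sin(w),-np.cos(w)],[-1,0,0.]])
        while len(rows)<n:
            d=R.T@(T-p); rv=Ro.from_matrix(R.T@RT).as_rotvec()
            if np.linalg.norm(d)<.4 and np.linalg.norm(rv)<.004: break
            k=int(np.ceil(max(np.linalg.norm(d)/mv,np.linalg.norm(rv)/mt,1)))
            d=np.round(d/k,1); rv=np.round(rv/k,3)
            rows.append([*d,*rv,op]); p=p+R@d; R=R@Ro.from_rotvec(rv).as_matrix()
    while len(rows)<n: rows.append([0]*6+[op])
    print('; '.join(' '.join('%g'%v for v in r) for r in rows)); print('end',p.round(1))
E
python3 -c "
from h import *
plan([(C[0],C[1],160,Y+np.pi/2)],50)"
```

```text
t 0.1 p [250.  572.6 214.1] yaw 1.159 tilt 0.06 F [ 0.5 -0.1 -0.6] M [-0.    0.05 -0.05] op 95.3 q6 -0.106
3.9 -25.8 33.7 -0.048 -0 0 50; 3.9 -27.4 32.4 -0.048 -0 0 50; 3.9 -28.9 31.1 -0.048 -0 0 50; 3.9 -30.3 29.7 -0.048 -0 0 50; 3.9 -31.7 28.2 -0.048 -0 0 50; 3.9 -33.1 26.6 -0.048 -0 0 50; 3.9 -34.3 25 -0.048 -0 0 50; 3.9 -35.4 23.3 -0.048 -0 0 50
end [414.6 275.6 183.1]
```

Call:
servo_tool(
  steps="0 -26 34 -0.05 0 0 50; 0 -27 32 -0.05 0 0 50; 0 -29 31 -0.05 0 0 50; 0 -30 30 -0.05 0 0 50; 0 -32 28 -0.05 0 0 50; 0 -33 27 -0.05 0 0 50; 0 -34 25 -0.05 0 0 50; 0 -35 23 -0.05 0 0 50",
)

```text
t: 0.9
eef_pos: [420.9, 271.4, 211.6]
tcp_rot: [-2.419, 1.567, -2.407]
ft_force: [1.0, 1.4, -0.1]
opening: 0.525
```

```bash
python3 -c "
from h import *
plan([(C[0],C[1],190,Y+np.pi/2)],50)"
```

```text
t 0.9 p [420.9 271.4 211.6] yaw 1.582 tilt 0.25 F [ 1.   1.4 -0.1] M [ 0.07 -0.    0.01] op 50.0 q6 -1.14
3.6 -36.6 19.1 -0.041 -0.001 0 50; 3.7 -37.4 17.6 -0.041 -0.001 0 50; 3.7 -38.1 16 -0.041 -0 0.001 50; 3.6 -38.7 14.4 -0.041 -0.001 0 50; 3.7 -39.3 12.9 -0.042 -0 0.001 50; 3.6 -39.7 11.1 -0.041 -0.001 0 50; 0 0 0 0 0 0 50; 0 0 0 0 0 0 50
end [537.8  52.9 190. ]
```

Call:
servo_tool(
  steps="3.6 -36.6 19.1 -0.04 0 0 50; 3.7 -37.4 17.6 -0.04 0 0 50; 3.7 -38.1 16 -0.04 0 0 50; 3.6 -38.7 14.4 -0.04 0 0 50; 3.7 -39.3 12.9 -0.04 0 0 50; 3.6 -39.7 11.1 -0.04 0 0 50; 0 0 0 0 0 0 50; 0 0 0 0 0 0 50",
)

```text
t: 1.7
eef_pos: [542.9, 38.7, 187.6]
tcp_rot: [-2.893, 1.565, -2.635]
ft_force: [-0.6, 0.7, 0.1]
opening: 0.526
```

```bash
python3 -c "
from h import *
plan([(C[0],C[1],120,Y+np.pi/2+.005),(C[0],C[1],80,Y+np.pi/2+.005)],50)
snap('wrist','w1')"
```

```text
t 1.7 p [542.9  38.7 187.6] yaw 1.828 tilt 0.34 F [-0.6  0.7  0.1] M [ 0.05  0.07 -0.03] op 50.1 q6 -1.875
33.8 7.6 -0.4 -0.003 -0.003 0.001 50; 33.8 7.5 -0.5 -0.003 -0.003 0 50; 40 0 -0 -0 0 0 50; 0 0 0 0 0 0 50; 0 0 0 0 0 0 50; 0 0 0 0 0 0 50; 0 0 0 0 0 0 50; 0 0 0 0 0 0 50
end [537.9  52.9  80. ]
```

View pics/w1.png

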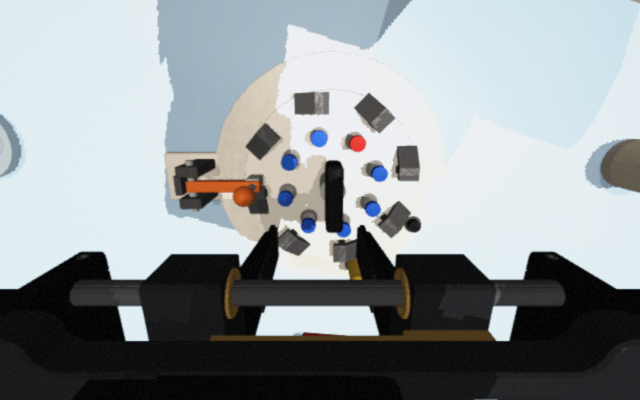

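```bash
python3 -c "
from h import *
def pt(r,b,z): b=np.radians(b)+Y; return [C[0]+r*np.cos(b),C[1]+r*np.sin(b),z]
for n,a in dict(k0=(0,0,111),kp=(32,0,111),km=(32,180,111),red=(52,150,60),ball=(85,-90,95),plug=(122,60,12)).items(): print(n,w2px('w1',pt(*a)).round(1))
crop('w1','w1c',160,70,270,200,3)
"
```

```text
k0 [332.7 202.1]
kp [332.2 235.1]
km [333.3 166.6]
red [356.5 144.8]
ball [242.  196.9]
plug [410.8 224.5]
```

View pics/w1c.png

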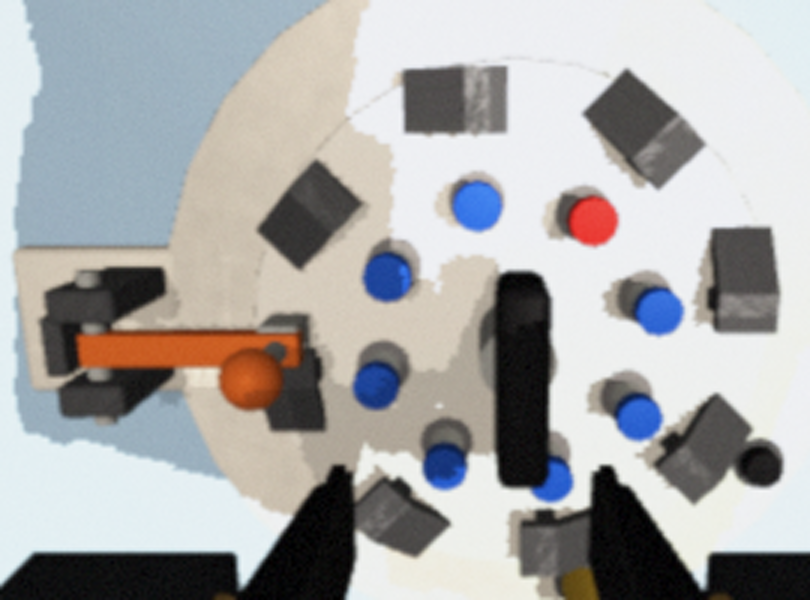

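Call:
servo_tool(
  steps="25 7 0 0 0 0 50; 25 5 0 0 0 0 50; 20 2 0 0 0 0 50; 15 0 0 0 0 0 50; 8 0 0 0 0 0 50; 4 0 0 0 0 0 50; 0 0 0 0 0 0 50; 0 0 0 0 0 0 50",
)

```text
t: 2.55
eef_pos: [536.7, 60.3, 90.2]
tcp_rot: [-2.339, 1.568, -2.074]
ft_force: [0.3, -0.7, -0.1]
opening: 0.526
```

```bash
python3 -c "
from h import *
plan([(C[0],C[1],80,Y+np.pi/2+.005)],50)"
```

```text
t 2.55 p [536.7  60.3  90.2] yaw 1.836 tilt 0.18 F [ 0.3 -0.7 -0.1] M [ 0.08  0.   -0.02] op 50.0 q6 -1.842
10.2 -7.5 -0.7 0.001 -0.002 0.002 50; 0 0 0 0 0 0 50; 0 0 0 0 0 0 50; 0 0 0 0 0 0 50; 0 0 0 0 0 0 50; 0 0 0 0 0 0 50; 0 0 0 0 0 0 50; 0 0 0 0 0 0 50
end [537.9  52.9  80. ]
```

Call:
servo_tool(
  steps="5 -4 0 0 0 0 50; 3 -2 0 0 0 0 50; 0 0 0 0 0 0 50; 0 0 0 0 0 0 10; 0 0 0 0 0 0 10; 0 0 0 0 0 0 10; 0 0 0 0 0 0 10; 0 0 0 0 0 0 10",
)

```text
t: 3.35
eef_pos: [539.2, 53.6, 83.3]
tcp_rot: [-1.3, 1.568, -1.035]
ft_force: [0.3, -4.0, -1.3]
opening: 0.165
```

```bash
python3 -c "
from h import *
plan([(C[0],C[1],80,Y+np.pi/2+.15)],8,mt=.04)"
```

```text
t 3.35 p [539.2  53.6  83.3] yaw 1.835 tilt 0.18 F [ 0.3 -4.  -1.3] M [-0.33  0.04 -0.12] op 15.7 q6 -1.853
0.8 -0.1 -0.4 -0.036 0 0.001 8; 0.8 -0.1 -0.4 -0.036 0 0.001 8; 0.8 -0 -0.4 -0.036 0 0.001 8; 0.9 -0.1 -0.3 -0.037 0.001 0 8; 0 0 0 0 0 0 8; 0 0 0 0 0 0 8; 0 0 0 0 0 0 8; 0 0 0 0 0 0 8
end [537.9  52.9  80. ]
```

Call:
servo_tool(
  steps="0 0 0 -0.03 0 0 8; 0 0 0 -0.03 0 0 8; 0 0 0 -0.03 0 0 8; 0 0 0 -0.03 0 0 8; 0 0 0 -0.02 0 0 8; 0 0 0 0 0 0 8; 0 0 0 0 0 0 8; 0 0 0 0 0 0 8",
)

```text
t: 4.15
eef_pos: [539.1, 54.1, 83.3]
tcp_rot: [-1.324, 1.569, -0.909]
ft_force: [0.5, -0.6, -0.3]
opening: 0.164
```

```bash
python3 -c "
from h import *
plan([(C[0],C[1],80,Y+np.pi/2+.15)],8,mt=.04)"
```

```text
t 4.15 p [539.1  54.1  83.3] yaw 1.986 tilt 0.12 F [ 0.5 -0.6 -0.3] M [ 0.25  0.04 -0.01] op 15.6 q6 -2.005
3.3 -0.6 -1.6 0.006 0.001 0.002 8; 0 0 0 0 0 0 8; 0 0 0 0 0 0 8; 0 0 0 0 0 0 8; 0 0 0 0 0 0 8; 0 0 0 0 0 0 8; 0 0 0 0 0 0 8; 0 0 0 0 0 0 8
end [537.9  52.9  80. ]
```

Call:
servo_tool(
  steps="0 0 0 0 0 0 60; 0 0 0 0 0 0 60; 0 0 0 0 0 0 60; -20 0 0 0 0 0 60; -25 0 0 0 0 0 60; -25 0 0 0 0 0 60; -10 0 0 0 0 0 60; 0 0 0 0 0 0 60",
)

```text
t: 4.95
eef_pos: [538.5, 54.2, 165.0]
tcp_rot: [-2.412, 1.569, -1.997]
ft_force: [-0.5, -0.8, -1.0]
opening: 0.632
```

```bash
sed -i 's/^C=.*; Y/C=np.array([538.6,53.4]); Y/' h.py; python3 -c "
from h import *
plan([(560.8,-28.6,170,Y)],60)"
```

```text
t 4.95 p [538.5  54.2 165. ] yaw 1.986 tilt 0.13 F [-0.5 -0.8 -1. ] M [ 0.07  0.01 -0.05] op 60.1 q6 -2.005
-0.4 -7.1 -1.1 0.144 0 0 60; -0.4 -7.1 -0.1 0.144 0 0 60; -0.4 -7.1 1 0.144 0 0 60; -0.4 -6.9 2 0.144 0 0 60; -0.4 -6.5 2.9 0.144 0 0 60; -0.4 -6 3.8 0.144 0 0 60; -0.4 -5.4 4.7 0.144 0 0 60; -0.4 -4.7 5.4 0.144 0 0 60
end [553.3  -1.  168.3]
```

Call:
servo_tool(
  steps="0 -7 -1 0.14 0 0 60; 0 -7 0 0.14 0 0 60; 0 -7 1 0.14 0 0 60; 0 -7 2 0.14 0 0 60; 0 -6 3 0.14 0 0 60; 0 -6 4 0.14 0 0 60; 0 -5 5 0.14 0 0 60; 0 -5 5 0.14 0 0 60",
)

```text
t: 5.75
eef_pos: [551.0, -1.3, 155.5]
tcp_rot: [-2.3, 1.559, -3.046]
ft_force: [0.1, -0.6, 0.1]
opening: 0.629
```

```bash
python3 -c "
from h import *
plan([(560.8,-28.6,160,Y)],60)"
```

```text
t 5.75 p [551.   -1.3 155.5] yaw 0.825 tilt 0.66 F [ 0.1 -0.6  0.1] M [-0.03  0.03  0.05] op 59.8 q6 -0.944
-1.2 -3.4 6.4 0.142 -0.001 0.003 60; -1.1 -2.4 6.8 0.141 -0.001 0.003 60; -1.2 -1.4 7.1 0.142 -0.002 0.002 60; -1.1 -0.4 7.3 0.141 -0.001 0.003 60; 0 0 0 0 0 0 60; 0 0 0 0 0 0 60; 0 0 0 0 0 0 60; 0 0 0 0 0 0 60
end [560.8 -28.6 160. ]
```

Call:
servo_tool(
  steps="-1 -3 6 0.14 0 0 60; -1 -2 6 0.14 0 0 60; -1 -1 6 0.12 0 0 60; -1 0 6 0.08 0 0 60; 0 0 0 0.05 0 0 60; 0 0 0 0.02 0 0 60; 0 0 0 0 0 0 60; 0 0 0 0 0 0 60",
)

```text
t: 6.55
eef_pos: [557.5, -26.2, 149.3]
tcp_rot: [-1.848, 1.547, 3.112]
ft_force: [-1.3, -0.6, 0.1]
opening: 0.63
```

```bash
python3 -c "
from h import *
plan([(560.8,-28.6,80,Y)],60)
snap('wrist','w2');print(w2px('w2',[560.8,-28.6,95]))"
```

```text
t 6.55 p [557.5 -26.2 149.3] yaw 0.247 tilt 1.38 F [-1.3 -0.6  0.1] M [-0.09  0.01 -0.01] op 59.9 q6 -0.409
34.6 2.1 1.8 -0.006 -0.003 0.012 60; 34.7 1.7 1.7 -0.005 -0.004 0.011 60; 0 0 0 0 0 0 60; 0 0 0 0 0 0 60; 0 0 0 0 0 0 60; 0 0 0 0 0 0 60; 0 0 0 0 0 0 60; 0 0 0 0 0 0 60
end [560.8 -28.6  80. ]
[320.27902002 217.53699327]
```

View pics/w2.png

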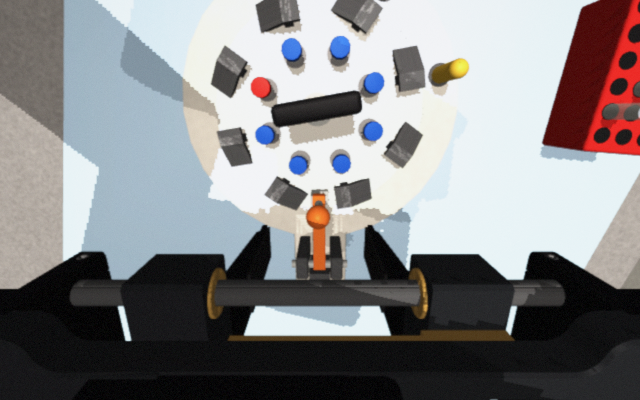

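Call:
servo_tool(
  steps="22 0 1 0 0 0.01 60; 20 0 1 0 0 0.01 60; 12 0 1 0 0 0 60; 6 0 0 0 0 0 60; 0 0 0 0 0 0 60; 0 0 0 0 0 0 60; 0 0 0 0 0 0 60; 0 0 0 0 0 0 60",
)

```text
t: 7.4
eef_pos: [558.8, -28.6, 89.3]
tcp_rot: [3.024, 1.566, 1.705]
ft_force: [0.3, 0.0, -0.9]
opening: 0.63
```

```bash
python3 -c "
from h import *
plan([(560.5,-28.2,80,Y)],60)"
```

```text
t 7.4 p [558.8 -28.6  89.3] yaw 0.252 tilt 0.28 F [ 0.3  0.  -0.9] M [-0.08 -0.04  0.01] op 59.9 q6 -0.429
9.3 1.7 0.1 -0.007 -0.005 -0.001 60; 0 0 0 0 0 0 60; 0 0 0 0 0 0 60; 0 0 0 0 0 0 60; 0 0 0 0 0 0 60; 0 0 0 0 0 0 60; 0 0 0 0 0 0 60; 0 0 0 0 0 0 60
end [560.5 -28.2  80. ]
```

Call:
servo_tool(
  steps="5 1 0 0 0 0 60; 3 0 0 0 0 0 60; 0 0 0 0 0 0 60; 0 0 0 0 0 0 14; 0 0 0 0 0 0 14; 0 0 0 0 0 0 14; 0 0 0 0 0 0 14; 0 0 0 0 0 0 14",
)

```text
t: 8.2
eef_pos: [560.2, -28.3, 81.5]
tcp_rot: [2.735, 1.566, 1.416]
ft_force: [-1.4, 0.3, 0.8]
opening: 0.264
```

```bash
cat >> h.py <<'E'
OUT=np.array([np.sin(Y),-np.cos(Y)])
def arc(th0,ths,off,op,**k):
    "ball arc from current pose: angle th0 -> list; TCP relative to current"
    s,R,p=tool(); b=lambda t: np.array([150-76*np.cos(t+.5517),55+76*np.sin(t+.5517)])
    H=p[:2]-OUT*b(th0)[0]; dz=p[2]-b(th0)[1]
    plan([(*(H+OUT*b(t)[0]),dz+b(t)[1],Y) for t in ths],op,**k)
E
python3 -c "
from h import *
arc(0,np.arange(.15,1.6,.15),0,14)"
```

```text
t 8.2 p [560.2 -28.3  81.5] yaw 0.252 tilt 0.27 F [-1.4  0.3  0.8] M [-0.15  0.34  0.  ] op 25.1 q6 -0.428
-9.3 0.1 6.6 -0.007 -0.004 -0.002 14; -8.1 -0 8 0 -0 0 14; -6.8 -0 9.1 0 -0 0 14; -5.4 -0 10.1 0 -0 0 14; -3.9 -0.1 10.7 0 -0 0 14; -2.2 0 11.1 0 -0 0 14; -0.5 0 11.4 0 -0 0 14; 1.2 0 11.3 0 -0 0 14
end [ 580.2 -104.   116.4]
```

Call:
servo_tool(
  steps="0 0 0 0 0 0 14; 0 0 0 0 0 0 14; 0 0 0 0 0 0 14; -4 0 3 0 0 0 14; -6 0 4 0 0 0 14; -6 0 5 0 0 0 14; -6 0 6 0 0 0 14; 0 0 0 0 0 0 14",
)

```text
t: 9.0
eef_pos: [562.3, -48.1, 104.5]
tcp_rot: [-2.381, 1.563, 2.584]
ft_force: [0.1, 1.8, -1.0]
opening: 0.191
```

```bash
python3 -c "
from h import *
arc(0.45,np.arange(.55,2.6,.13),0,14)
snap('wrist','w3')"
```

```text
t 9.0 p [562.3 -48.1 104.5] yaw 0.253 tilt 0.45 F [ 0.1  1.8 -1. ] M [0.33 0.09 0.06] op 18.2 q6 -0.459
-3.8 0 6.6 -0.006 -0.006 0.005 14; -3.9 0 9.1 0 0 0 14; -2.7 0 9.5 0 0 0 14; -1.4 0 9.7 0 0 0 14; -0.1 0 9.9 0 0 0 14; 1.1 -0 9.8 0 0 0 14; 2.4 -0 9.6 0 0 0 14; 3.7 -0 9.2 0 0 0 14
end [ 581.1 -119.1  109.2]
```

View pics/w3.png

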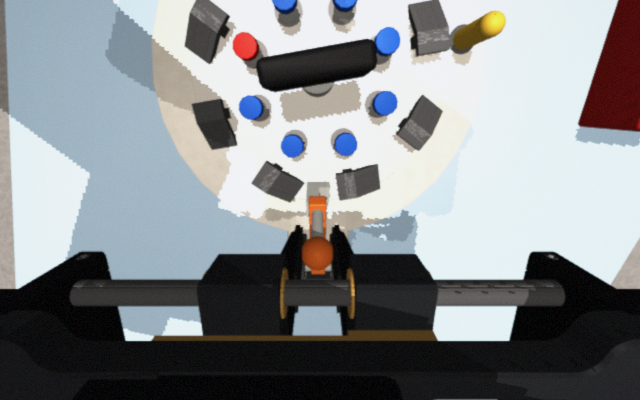

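```bash
cat >> h.py <<'E'
def arcA(ths,op,ref=(560.2,-28.3,81.5),**k):
    b=lambda t: np.array([150-76*np.cos(t+.5517),55+76*np.sin(t+.5517)])
    r=np.array(ref); 
    plan([(*(r[:2]+OUT*(b(t)-b(0))[0]),r[2]+(b(t)-b(0))[1],Y) for t in ths],op,**k)
    s,R,p=tool(); dr=(p[:2]-r[:2])@OUT+b(0)[0]; dz=p[2]-r[2]+b(0)[1]
    print('pawl est',np.arctan2(dz-55,150-dr)-.5517,'rad',np.hypot(dz-55,150-dr))
E
python3 -c "
from h import *
arcA(np.arange(.55,2.6,.14),14)"
```

```text
t 9.05 p [562.3 -47.7 104.3] yaw 0.253 tilt 0.46 F [0.2 1.3 0. ] M [ 0.24 -0.    0.01] op 18.3 q6 -0.459
-5.2 3 11 -0.006 -0.006 0.005 14; -4.2 0 9.8 0 0 0 14; -2.7 0 10.3 0 0 0 14; -1.3 0 10.6 0 0 0 14; 0.3 0 10.6 0 0 0 14; 1.7 0 10.5 0 0 0 14; 3.1 0 10.1 0 0 0 14; 4.6 0 9.6 0 0 0 14
end [ 586.3 -126.8  107.9]
pawl est 0.3915514540411792 rad 77.37124513090845
```

Call:
servo_tool(
  steps="-5 0 8 0 0 0.005 14; -4 0 9 0 0 0 14; -3 0 9 0 0 0 14; -1 0 9 0 0 0 14; 0 0 9 0 0 0 14; 1 0 8 0 0 0 14; 0 0 0 0 0 0 14; 0 0 0 0 0 0 14",
)

```text
t: 9.85
eef_pos: [576.8, -102.7, 118.0]
tcp_rot: [2.823, 1.565, 1.504]
ft_force: [0.8, 0.7, 2.1]
opening: 0.193
```

```bash
sed -i 's/ref=(560.2,-28.3,81.5)/ref=(557.8,-28.9,81.5)/' h.py; python3 -c "
from h import *
arcA(np.arange(1.5,2.6,.14),14)"
```

```text
t 9.85 p [ 576.8 -102.7  118. ] yaw 0.252 tilt 0.33 F [0.8 0.7 2.1] M [0.22 0.01 0.03] op 18.4 q6 -0.549
8.8 0.6 23.7 -0.007 -0.006 -0.002 14; 5.5 -0 9.1 0 0 0 14; 6.8 -0 8.2 0 0 0 14; 7.9 -0 7.2 0 0 0 14; 8.8 -0 6 0 0 0 14; 9.5 -0 4.7 0 0 0 14; 10.1 -0 3.3 0 0 0 14; 10.4 -0 1.9 0 0 0 14
end [ 593.7 -164.5   50. ]
pawl est 1.1681738352520568 rad 77.1450745991467
```

Call:
servo_tool(
  steps="1 0 8 0 0 0 14; 2 0 8 0 0 0 14; 3 0 8 0 0 0 14; 4 0 6 0 0 0 14; 4 0 5 0 0 0 14; 0 0 0 0 0 0 14; 0 0 0 0 0 0 14; 0 0 0 0 0 0 14",
)

```text
t: 10.65
eef_pos: [586.8, -140.3, 102.3]
tcp_rot: [2.622, 1.566, 1.304]
ft_force: [-0.2, -0.7, 2.8]
opening: 0.194
```

```bash
python3 -c "
from h import *
arcA(np.arange(1.8,1.9,.1),14)"
```

```text
t 10.65 p [ 586.8 -140.3  102.3] yaw 0.252 tilt 0.27 F [-0.2 -0.7  2.8] M [-0.14 -0.02  0.03] op 18.5 q6 -0.603
6.6 0.5 3.1 -0.007 -0.004 -0.002 14; 0 0 0 0 0 0 14; 0 0 0 0 0 0 14; 0 0 0 0 0 0 14; 0 0 0 0 0 0 14; 0 0 0 0 0 0 14; 0 0 0 0 0 0 14; 0 0 0 0 0 0 14
end [ 588.1 -143.2   95.7]
pawl est 1.7129822206677758 rad 78.86076046889067
```

Call:
servo_tool(
  steps="0 0 0 0 0 0 60; 0 0 0 0 0 0 60; 0 0 0 0 0 0 60; 0 0 0 0 0 0 60; -20 0 0 0 0 0 60; -20 0 -10 -0.05 0 0 60; -15 0 -15 -0.1 0 0 60; 0 0 -15 -0.14 0 0 60",
)

```text
t: 11.45
eef_pos: [572.7, -101.8, 158.1]
tcp_rot: [3.011, 1.564, 1.988]
ft_force: [1.3, 0.5, -1.0]
opening: 0.631
```

```bash
python3 -c "
from h import *
plan([(*C,165,Y+np.pi/2+.15)],60,n=12)
snap('top','top1'); crop('top1','top1c',260,170,140,120,5)"
```

```text
t 11.45 p [ 572.7 -101.8  158.1] yaw 0.548 tilt 0.38 F [ 1.3  0.5 -1. ] M [-0.05 -0.03 -0.01] op 60.0 q6 -0.844
-0.6 5.2 -15 -0.143 -0 -0.001 60; -0.6 7.3 -14.1 -0.143 -0.001 -0.001 60; -0.6 9.2 -13 -0.143 -0.001 -0 60; -0.6 11 -11.5 -0.143 -0 -0 60; -0.6 12.5 -9.8 -0.143 -0 -0.001 60; -0.7 13.7 -8 -0.143 -0.001 -0.001 60; -0.7 14.8 -5.9 -0.143 -0.001 -0 60; -0.7 15.4 -3.8 -0.143 -0 -0 60; -0.6 15.8 -1.5 -0.144 -0.001 -0.001 60; -0.7 15.9 0.8 -0.143 -0 -0 60; 0 0 0 0 0 0 60; 0 0 0 0 0 0 60
end [538.6  53.4 165. ]
```

View pics/top1c.png

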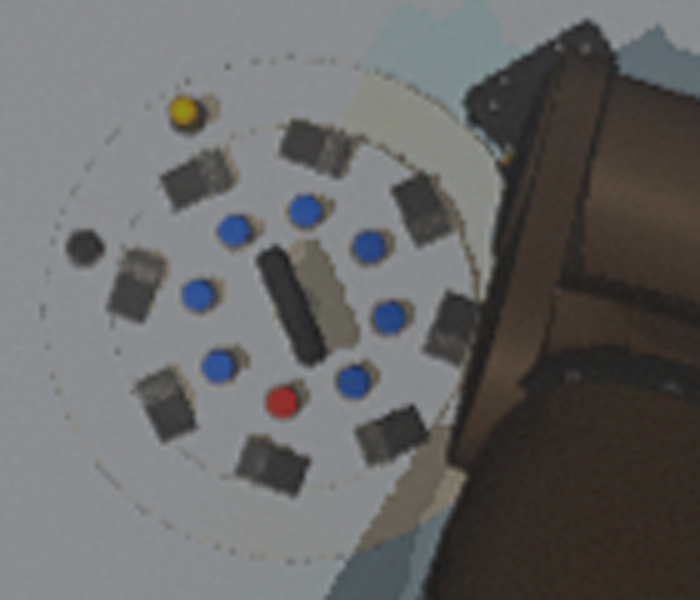

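Call:
servo_tool(
  steps="0 5 -15 -0.14 0 0 60; 0 7 -14 -0.14 0 0 60; 0 9 -13 -0.14 0 0 60; 0 11 -11 -0.14 0 0 60; 0 12 -9 -0.14 0 0 60; 0 13 -7 -0.14 0 0 60; 0 13 -5 -0.14 0 0 60; 0 8 -2 -0.14 0 0 60",
)

```text
t: 12.3
eef_pos: [545.9, 14.7, 156.6]
tcp_rot: [2.266, 1.561, 2.39]
ft_force: [0.4, -1.0, 0.2]
opening: 0.627
```

```bash
python3 -c "
from h import *
plan([(*C,150,Y+np.pi/2+.15)],60)
snap('wrist','w4')"
```

```text
t 12.3 p [545.9  14.7 156.6] yaw 1.695 tilt 0.58 F [ 0.4 -1.   0.2] M [0.02 0.01 0.03] op 59.6 q6 -1.797
3.5 19.6 -1.2 -0.142 -0.003 -0.004 60; 3.4 19.6 1.6 -0.142 -0.002 -0.005 60; 0 0 0 0 0 0 60; 0 0 0 0 0 0 60; 0 0 0 0 0 0 60; 0 0 0 0 0 0 60; 0 0 0 0 0 0 60; 0 0 0 0 0 0 60
end [538.6  53.4 150. ]
```

View pics/w4.png

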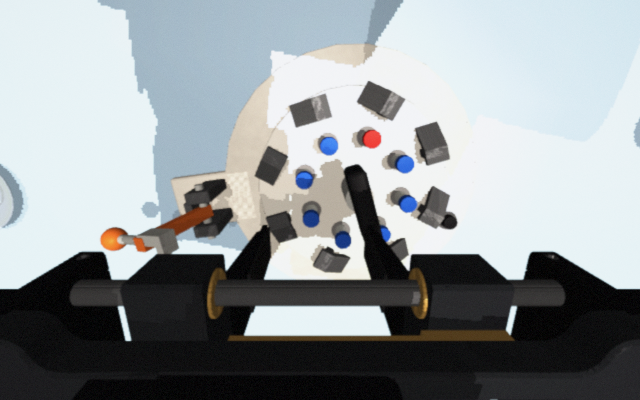

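The pawl is thrown right back (ball at px 114,239, nose tip outward). Now to the knob.

Call:
servo_tool(
  steps="0 12 0 -0.1 0 0 60; 0 12 0 -0.08 0 -0.004 60; 0 7 0 -0.04 0 0 60; 0 3 0 0 0 0 60; 0 0 0 0 0 0 60; 0 0 0 0 0 0 60; 0 0 0 0 0 0 60; 0 0 0 0 0 0 60",
)

```text
t: 13.15
eef_pos: [538.6, 47.3, 156.0]
tcp_rot: [2.439, 1.562, 2.774]
ft_force: [-0.1, -0.6, -0.7]
opening: 0.631
```

```bash
python3 -c "
from h import *
plan([(*C,82,Y+np.pi/2+.15)],60)"
```

```text
t 13.15 p [538.6  47.3 156. ] yaw 1.906 tilt 0.48 F [-0.1 -0.6 -0.7] M [ 0.03 -0.01  0.03] op 60.0 q6 -1.945
37 2.7 1.2 -0.037 -0.003 -0.003 60; 37 2.7 1.3 -0.036 -0.003 -0.003 60; 0 0 0 0 0 0 60; 0 0 0 0 0 0 60; 0 0 0 0 0 0 60; 0 0 0 0 0 0 60; 0 0 0 0 0 0 60; 0 0 0 0 0 0 60
end [538.6  53.4  82. ]
```

Call:
servo_tool(
  steps="24 2 1 -0.03 -0.003 -0.003 60; 24 2 1 -0.03 -0.003 -0.003 60; 12 1 0 0 0 0 60; 6 0 0 0 0 0 60; 0 0 0 0 0 0 60; 0 0 0 0 0 0 10; 0 0 0 0 0 0 10; 0 0 0 0 0 0 10",
)

```text
t: 13.95
eef_pos: [540.4, 51.4, 90.1]
tcp_rot: [-0.55, 1.566, -0.157]
ft_force: [-0.3, -0.4, -0.3]
opening: 0.433
```

```bash
python3 -c "
from h import *
plan([(*C,82,Y+np.pi/2+.15)],60)"
```

```text
t 13.95 p [540.4  51.4  90.1] yaw 1.964 tilt 0.28 F [-0.3 -0.4 -0.3] M [ 0.01  0.05 -0.04] op 41.2 q6 -1.99
8.1 2.6 -0.9 -0.016 0.004 0.003 60; 0 0 0 0 0 0 60; 0 0 0 0 0 0 60; 0 0 0 0 0 0 60; 0 0 0 0 0 0 60; 0 0 0 0 0 0 60; 0 0 0 0 0 0 60; 0 0 0 0 0 0 60
end [538.6  53.4  82. ]
```

Call:
servo_tool(
  steps="3 1 0 -0.01 0 0 10; 2 1 0 0 0 0 10; 0 0 0 0 0 0 10; 0 0 0 0 0 0 10; 0 0 0 0 0 0 10; 0 0 0 0 0 0 10; 0 0 0 0 0 0 10; 0 0 0 0 0 0 10",
)

```text
t: 14.75
eef_pos: [539.6, 54.3, 85.6]
tcp_rot: [-0.321, 1.565, 0.082]
ft_force: [-0.8, 0.9, 0.0]
opening: 0.165
```

```bash
python3 -c "
from h import *
plan([(*C,84,Y+np.pi/2-2.2)],8,n=24)"
```

```text
t 14.75 p [539.6  54.3  85.6] yaw 1.974 tilt 0.33 F [-0.8  0.9  0. ] M [ 0.23  0.09 -0.04] op 15.7 q6 -1.996
0.1 -0 -0.1 0.138 0 -0 8; 0.1 -0 -0.1 0.138 0 -0 8; 0.1 -0 -0.1 0.138 0 -0 8; 0.1 -0.1 -0 0.138 0 -0 8; 0.1 -0.1 -0 0.138 0 -0 8; 0.1 -0.1 -0 0.138 0 -0.001 8; 0.1 -0.1 -0 0.138 0 -0 8; 0.1 -0.1 -0 0.138 0 -0.001 8; 0.1 -0.1 -0 0.138 0 -0.001 8; 0.1 -0.1 -0 0.138 0 -0 8; 0.1 -0.1 -0 0.138 0 -0.001 8; 0.1 -0.1 -0 0.138 0 -0.001 8; 0.1 -0.1 -0 0.138 0.001 -0 8; 0.1 -0 0 0.138 0 -0.001 8; 0.1 -0.1 0 0.137 0.001 -0 8; 0.1 -0 0 0.138 0 -0.001 8; 0 -0 0 0.137 0.001 -0 8; 0 0 0 0 0 0 8; 0 0 0 0 0 0 8; 0 0 0 0 0 0 8; 0 0 0 0 0 0 8; 0 0 0 0 0 0 8; 0 0 0 0 0 0 8; 0 0 0 0 0 0 8
end [538.7  53.4  84. ]
```

Call:
servo_tool(
  steps="0 0 0 0.06 0 0 8; 0 0 0 0.1 0 0 8; 0 0 0 0.12 0 0 8; 0 0 0 0.12 0 0 8; 0 0 0 0.12 0 0 8; 0 0 0 0.12 0 0 8; 0 0 0 0.1 0 0 8; 0 0 0 0.04 0 0 8",
)

```text
t: 15.55
eef_pos: [539.6, 51.0, 85.6]
tcp_rot: [-0.316, 1.564, -0.719]
ft_force: [-0.1, -0.1, 0.4]
opening: 0.163
```

```bash
python3 -c "
from h import *
plan([(539.4,54.1,84,-.375)],8,n=24)"
```

```text
t 15.55 p [539.6  51.   85.6] yaw 1.168 tilt 0.39 F [-0.1 -0.1  0.4] M [0.25 0.05 0.18] op 15.5 q6 -1.188
0.1 0.3 -0.1 0.14 0.001 -0 8; 0.1 0.2 -0.2 0.14 0.001 -0 8; 0.2 0.2 -0.2 0.14 0.001 -0 8; 0.1 0.2 -0.2 0.14 0 -0 8; 0.2 0.1 -0.2 0.14 0 -0 8; 0.1 0.1 -0.3 0.14 0.001 -0 8; 0.2 0.1 -0.3 0.141 0 -0 8; 0.1 0 -0.3 0.14 0 -0.001 8; 0.2 0 -0.3 0.141 0.001 -0.001 8; 0.1 -0 -0.3 0.14 0 -0 8; 0.2 -0.1 -0.2 0.141 0.001 -0.001 8; 0 0 0 0 0 0 8; 0 0 0 0 0 0 8; 0 0 0 0 0 0 8; 0 0 0 0 0 0 8; 0 0 0 0 0 0 8; 0 0 0 0 0 0 8; 0 0 0 0 0 0 8; 0 0 0 0 0 0 8; 0 0 0 0 0 0 8; 0 0 0 0 0 0 8; 0 0 0 0 0 0 8; 0 0 0 0 0 0 8; 0 0 0 0 0 0 8
end [539.4  54.1  84. ]
```

Call:
servo_tool(
  steps="0 0.2 -0.3 0.06 0 0 8; 0 0.2 -0.3 0.1 0 0 8; 0 0 -0.3 0.13 0 0 8; 0 0 -0.3 0.13 0 0 8; 0 0 -0.3 0.13 0 0 8; 0 0 -0.3 0.13 0 0 8; 0 0 0 0.1 0 0 8; 0 0 0 0.04 0 0 8",
)

```text
t: 16.35
eef_pos: [537.1, 48.6, 85.6]
tcp_rot: [-0.142, 1.561, -1.396]
ft_force: [-0.1, 1.5, -0.2]
opening: 0.167
```

```bash
sed -i 's/^C=.*; Y/C=np.array([537.0,52.7]); Y/' h.py;python3 -c "
from h import *
plan([(*C,84,-.375)],8,n=8)"
```

```text
t 16.35 p [537.1  48.6  85.6] yaw 0.317 tilt 0.57 F [-0.1  1.5 -0.2] M [0.49 0.06 0.21] op 15.9 q6 -0.333
0.3 0.2 -0.8 0.138 0.002 -0 8; 0.3 0.1 -0.8 0.139 0.002 -0.001 8; 0.3 0 -0.8 0.138 0.002 -0 8; 0.4 -0.1 -0.8 0.139 0.002 -0.001 8; 0.3 -0.2 -0.8 0.138 0.002 -0 8; 0 0 0 0 0 0 8; 0 0 0 0 0 0 8; 0 0 0 0 0 0 8
end [537.   52.7  84. ]
```

Call:
servo_tool(
  steps="0 0 -0.5 0.06 0 0 8; 0 0 -0.5 0.11 0 0 8; 0 0 -0.5 0.13 0 0 8; 0 0 -0.5 0.13 0 0 8; 0 0 -0.5 0.11 0 0 8; 0 0 0 0.08 0 0 8; 0 0 0 0.03 0 0 8; 0 0 0 0 0 0 8",
)

```text
t: 17.15
eef_pos: [534.3, 48.6, 85.6]
tcp_rot: [0.056, 1.557, -1.874]
ft_force: [-0.3, 0.6, -0.5]
opening: 0.167
```

```bash
python3 -c "
from h import *
plan([(*C,84,-.375)],8,n=8)"
```

```text
t 17.15 p [534.3  48.6  85.6] yaw -0.359 tilt 0.77 F [-0.3  0.6 -0.5] M [ 0.26  0.09 -0.08] op 15.9 q6 0.348
1.6 1.1 -4.8 0.016 0.013 -0.001 8; 0 0 0 0 0 0 8; 0 0 0 0 0 0 8; 0 0 0 0 0 0 8; 0 0 0 0 0 0 8; 0 0 0 0 0 0 8; 0 0 0 0 0 0 8; 0 0 0 0 0 0 8
end [537.   52.7  84. ]
```

Call:
servo_tool(
  steps="0 0 0 0 0 0 60; 0 0 0 0 0 0 60; 0 0 0 0 0 0 60; -20 0 0 0 0.01 0 60; -25 0 0 0 0 0 60; -20 0 0 0.08 0 0 60; -5 0 0 0.08 0 0 60; 0 0 0 0.05 0 0 60",
)

```text
t: 17.95
eef_pos: [534.3, 48.7, 157.9]
tcp_rot: [0.168, 1.567, -1.973]
ft_force: [0.5, -0.8, -0.2]
opening: 0.63
```

```bash
python3 - <<'E'
from h import *
plan([(*C,160,-.375)],8,n=8)
snap('wrist','w5')
snap('top','top2'); crop('top2','top2c',260,170,140,120,5)
E
```

```text
t 17.95 p [534.3  48.7 157.9] yaw -0.57 tilt 0.24 F [ 0.5 -0.8 -0.2] M [-0.03  0.08  0.01] op 59.9 q6 0.543
-1.1 0.1 -2.4 -0.098 0.002 -0 8; -1 0.2 -2.4 -0.097 0.002 -0 8; 0 0 0 0 0 0 8; 0 0 0 0 0 0 8; 0 0 0 0 0 0 8; 0 0 0 0 0 0 8; 0 0 0 0 0 0 8; 0 0 0 0 0 0 8
end [537.   52.7 160. ]
```

View pics/w5.png

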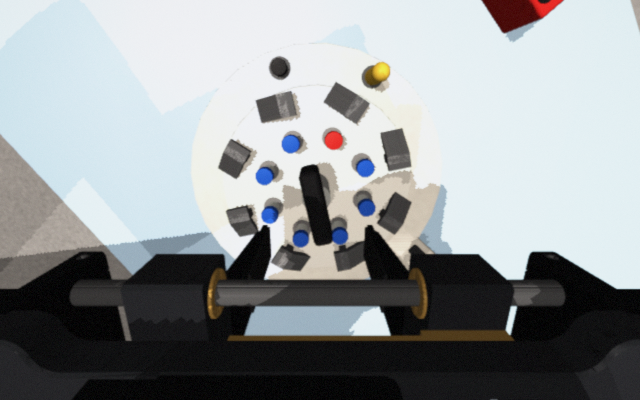

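View pics/top2c.png

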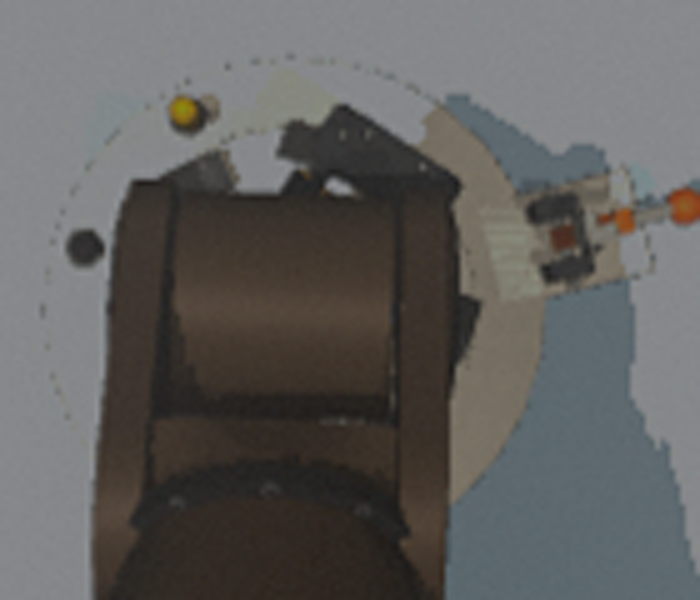

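```bash
python3 - <<'E'
from h import *
caps=[(333,140),(290,144),(265,176),(270,215),(300,239),(340,236),(367,207),(365,167)]
def f(q):
    o=[]
    D=np.pi/180
    pt=lambda r,b,z:[q[0]+r*np.cos(q[3]+b),q[1]+r*np.sin(q[3]+b),z]
    for i,c in enumerate(caps): o.append(w2px('w5',pt(52,150*D+q[2]+i*np.pi/4,60))-c)
    o.append(w2px('w5',pt(122,15*D,54))-[380,72]); o.append(w2px('w5',pt(122,60*D,13))-[280,68])
    return np.concatenate(o)
s=least_squares(f,[537,53,-2.2,Y],loss='soft_l1');print(s.x,s.fun.reshape(-1,2).round(1))
E
```

```text
[ 5.37028268e+02  5.39711002e+01 -2.18078730e+00  2.60099727e-01] [[ 0.3 -0.2]
 [-0.2 -0.3]
 [-1.4  0.3]
 [-0.7  0.6]
 [ 0.7  0.4]
 [ 0.1  0.2]
 [ 0.   0.6]
 [ 0.4  0.5]
 [ 0.8 -1. ]
 [-0.5 -0.9]]
```

```bash
python3 - <<'E'
from h import *
print(px2w('top2',(686-2)/5+260,(207-2)/5+170,100))
print(px2w('top0',(450-2)/5+260,(266-2)/5+170,95))
plan([(590.5,-150.5,165,Y)],60,n=16)
E
```

```text
[ 590.96788901 -151.66960633  100.        ]
[559.34113329 -28.93731118  95.        ]
t 18.05 p [534.1  48.7 157.3] yaw -0.568 tilt 0.26 F [-0.2 -0.2 -0.7] M [-0.09  0.06  0.01] op 59.7 q6 0.541
-1.2 25.8 22.9 -0.138 0.001 0 60; -1.2 22.4 26.3 -0.138 0.001 0 60; -1.2 18.5 29.1 -0.138 0.001 0 60; -1.3 14.4 31.4 -0.137 0 0.001 60; -1.3 9.9 33 -0.138 0.001 0 60; -1.3 5.3 34.1 -0.137 -0 0.001 60; 0 0 0 0 0 0 60; 0 0 0 0 0 0 60; 0 0 0 0 0 0 60; 0 0 0 0 0 0 60; 0 0 0 0 0 0 60; 0 0 0 0 0 0 60; 0 0 0 0 0 0 60; 0 0 0 0 0 0 60; 0 0 0 0 0 0 60; 0 0 0 0 0 0 60
end [ 590.5 -150.5  165. ]
```

Call:
servo_tool(
  steps="-1 22 20 -0.12 0 0 60; -1 20 23 -0.12 0 0 60; -1 17 27 -0.13 0 0 60; -1 13 29 -0.13 0 0 60; -1 9 30 -0.13 0 0 60; -1 5 30 -0.1 0 0 60; 0 3 15 -0.04 0 0 60; 0 0 0 0 0 0 60",
)

```text
t: 18.85
eef_pos: [587.6, -151.9, 161.2]
tcp_rot: [-1.398, 1.563, -2.715]
ft_force: [-0.2, 0.7, 0.8]
opening: 0.632
```

```bash
python3 - <<'E'
from h import *
plan([(590.8,-151,165,Y)],60)
snap('wrist','w6');print(w2px('w6',[590.8,-151,100]))
E
```

```text
t 18.85 p [ 587.6 -151.9  161.2] yaw 0.253 tilt 0.42 F [-0.2  0.7  0.8] M [-0.11  0.03  0.05] op 60.1 q6 -0.609
-3.8 3.3 -0.1 -0.005 0.001 0.007 60; 0 0 0 0 0 0 60; 0 0 0 0 0 0 60; 0 0 0 0 0 0 60; 0 0 0 0 0 0 60; 0 0 0 0 0 0 60; 0 0 0 0 0 0 60; 0 0 0 0 0 0 60
end [ 590.8 -151.   165. ]
[320.01683573 210.49441054]
```

View pics/w6.png

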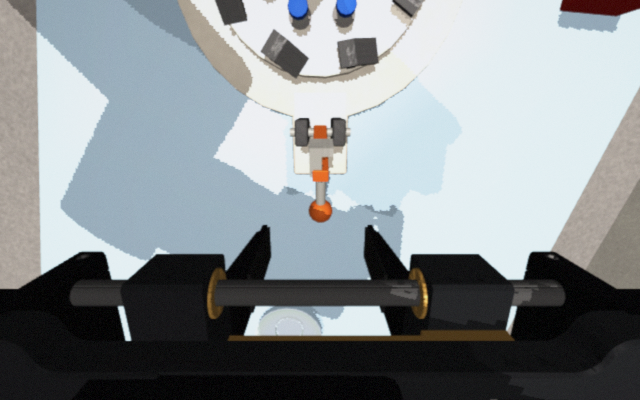

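Call:
servo_tool(
  steps="20 1 0 0 0 0 60; 22 1 0 0 0 0 60; 14 0 0 0 0 0 60; 7 0 0 0 0 0 60; 3 0 0 0 0 0 40; 0 0 0 0 0 0 40; 0 0 0 0 0 0 40; 0 0 0 0 0 0 40",
)

```text
t: 19.7
eef_pos: [587.5, -144.6, 94.3]
tcp_rot: [-1.501, 1.563, -2.818]
ft_force: [-0.0, 0.4, 1.1]
opening: 0.425
```

```bash
python3 - <<'E'
from h import *
plan([(590.8,-151,87,Y)],60)
E
```

```text
t 19.7 p [ 587.5 -144.6   94.3] yaw 0.253 tilt 0.42 F [-0.   0.4  1.1] M [-0.09  0.08  0.  ] op 40.4 q6 -0.598
7.3 1.7 7 -0.005 0 0.007 60; 0 0 0 0 0 0 60; 0 0 0 0 0 0 60; 0 0 0 0 0 0 60; 0 0 0 0 0 0 60; 0 0 0 0 0 0 60; 0 0 0 0 0 0 60; 0 0 0 0 0 0 60
end [ 590.8 -151.    87. ]
```

Call:
servo_tool(
  steps="3 1 3 0 0 0 40; 2 0.5 2 0 0 0.005 40; 1 0 1 0 0 0 14; 0 0 0 0 0 0 14; 0 0 0 0 0 0 14; 0 0 0 0 0 0 14; 0 0 0 0 0 0 14; 0 0 0 0 0 0 14",
)

```text
t: 20.5
eef_pos: [589.7, -151.4, 88.9]
tcp_rot: [-1.326, 1.567, -2.644]
ft_force: [-0.1, 0.4, -0.6]
opening: 0.196
```

```bash
python3 - <<'E'
from h import *
plan([(590.8,-151,87,Y)],60)
E
```

```text
t 20.5 p [ 589.7 -151.4   88.9] yaw 0.253 tilt 0.19 F [-0.1  0.4 -0.6] M [0.05 0.01 0.  ] op 18.7 q6 -0.609
1.9 1.2 -0.1 -0.006 0.001 0.003 60; 0 0 0 0 0 0 60; 0 0 0 0 0 0 60; 0 0 0 0 0 0 60; 0 0 0 0 0 0 60; 0 0 0 0 0 0 60; 0 0 0 0 0 0 60; 0 0 0 0 0 0 60
end [ 590.8 -151.    87. ]
```

```bash
python3 - <<'E'
from h import *
arc(1.95,np.arange(1.83,0,-.12),0,14,n=16)
E
```

```text
t 20.5 p [ 589.7 -151.4   88.9] yaw 0.253 tilt 0.19 F [-0.1  0.4 -0.6] M [0.05 0.01 0.  ] op 18.7 q6 -0.609
-7 -0.1 -5.9 -0.006 0.001 0.003 14; -6.2 0 -6.6 0 -0 0 14; -5.4 0 -7.4 0 -0 0 14; -4.4 0 -7.9 0 -0 0 14; -3.5 0 -8.5 0 -0 0 14; -2.4 0 -8.8 0 -0 0 14; -1.4 0 -9 0 -0 0 14; -0.3 0 -9.1 0 -0 0 14; 0.8 0 -9.1 0 -0 0 14; 1.9 0 -8.9 0 -0 0 14; 3 0.1 -8.6 0 -0 0 14; 3.9 -0 -8.2 0 -0 0 14; 4.9 -0 -7.7 0 -0 0 14; 5.8 -0 -7 0 -0 0 14; 6.6 -0 -6.3 0 -0 0 14; 7.3 -0 -5.5 0 -0 0 14
end [557.9 -31.   85.4]
```

Call:
servo_tool(
  steps="-6 0 -5 0 0 0 14; -6 0 -6 0 0 0 14; -5 0 -7 0 0 0 14; -4 0 -7 0 0 0 14; -3 0 -8 0 0 0 14; -2 0 -8 0 0 0 14; 0 0 0 0 0 0 14; 0 0 0 0 0 0 14",
)

```text
t: 21.3
eef_pos: [578.1, -107.3, 117.6]
tcp_rot: [-1.266, 1.567, -2.583]
ft_force: [-1.1, -1.4, -0.1]
opening: 0.191
```

```bash
python3 - <<'E'
from h import *
arcA(np.arange(1,0,-.12),14,n=8)
E
```

```text
t 21.3 p [ 578.1 -107.3  117.6] yaw 0.254 tilt 0.22 F [-1.1 -1.4 -0.1] M [-0.32  0.25 -0.05] op 18.2 q6 -0.546
-0.1 0.4 -17.8 -0.005 0.001 0.004 14; 0.8 -0 -9 0 0 -0 14; 1.8 -0 -9 0 0 -0 14; 2.8 -0 -8.6 0 0 -0 14; 3.9 -0 -8.3 0 0 -0 14; 4.8 -0 -7.7 0 0 -0 14; 5.8 -0 -7.1 0 0 -0 14; 6.5 -0 -6.4 0 0 -0 14
end [559.6 -35.8  91.3]
pawl est 1.2304648875061681 rad 77.68065327021505
```

Call:
servo_tool(
  steps="0 0 -7 0 0 0 14; 0 0 -8 0 0 0 14; 1 0 -8 0 0 0 14; 1.5 0 -8 0 0 0 14; 2.5 0 -8 0 0 0 14; 3 0 -7 0 0 0 14; 0 0 0 0 0 0 14; 0 0 0 0 0 0 14",
)

```text
t: 22.1
eef_pos: [566.3, -62.5, 111.8]
tcp_rot: [-0.526, 1.566, -1.844]
ft_force: [-1.4, -0.1, 2.3]
opening: 0.194
```

```bash
python3 - <<'E'
from h import *
arcA(np.arange(.4,-.05,-.1),14,n=8)
E
```

```text
t 22.1 p [566.3 -62.5 111.8] yaw 0.253 tilt 0.25 F [-1.4 -0.1  2.3] M [-0.15  0.27 -0.06] op 18.5 q6 -0.472
8.2 0.3 -14.1 -0.006 0.004 0.002 14; 4.7 0 -5.9 0 -0 0 14; 5.3 0 -5.5 0 -0 0 14; 5.8 0 -4.9 0 -0 0 14; 6.3 0 -4.3 0 -0 0 14; 0 0 0 0 0 0 14; 0 0 0 0 0 0 14; 0 0 0 0 0 0 14
end [557.8 -28.9  81.5]
pawl est 0.6141981752914248 rad 76.32485271354194
```

Call:
servo_tool(
  steps="3 0 -6 0 0 0 14; 4 0 -6 0 0 0 14; 5 0 -6 0 0 0 14; 5 0 -5 0 0 0 14; 4 0 -3.5 0 0 0 14; 3 0 -2 0 0 0 14; 0 0 0 0 0 0 14; 0 0 0 0 0 0 14",
)

```text
t: 22.9
eef_pos: [558.6, -33.5, 87.4]
tcp_rot: [-1.031, 1.568, -2.351]
ft_force: [-3.0, 3.2, 3.5]
opening: 0.188
```

```bash
python3 - <<'E'
from h import *
arcA([0],14,n=8)
E
```

```text
t 22.9 p [558.6 -33.5  87.4] yaw 0.25 tilt 0.18 F [-3.   3.2  3.5] M [0.39 0.44 0.01] op 17.9 q6 -0.424
5.9 0.4 -4.7 -0.008 0.002 0.003 14; 0 0 0 0 0 0 14; 0 0 0 0 0 0 14; 0 0 0 0 0 0 14; 0 0 0 0 0 0 14; 0 0 0 0 0 0 14; 0 0 0 0 0 0 14; 0 0 0 0 0 0 14
end [557.8 -28.9  81.5]
pawl est 0.09905240340171051 rad 75.44861890748042
```

Call:
servo_tool(
  steps="2 0 -2 0 0 0 14; 2 0 -1.5 0 0 0 14; 1 0 -1 0 0 0 14; 0 0 0 0 0 0 14; 0 0 0 0 0 0 14; 0 0 0 0 0 0 14; 0 0 0 0 0 0 14; 0 0 0 0 0 0 14",
)

```text
t: 23.7
eef_pos: [557.6, -29.6, 82.0]
tcp_rot: [-0.888, 1.567, -2.208]
ft_force: [-2.9, 2.0, 1.8]
opening: 0.194
```

```bash
python3 - <<'E'
from h import *
arcA([0],14,n=8)
snap('wrist','w7'); crop('w7','w7c',160,60,320,220,2.5)
E
```

```text
t 23.7 p [557.6 -29.6  82. ] yaw 0.25 tilt 0.19 F [-2.9  2.   1.8] M [0.06 0.36 0.02] op 18.5 q6 -0.417
0.4 0.4 -0.7 -0.009 0.002 0.003 14; 0 0 0 0 0 0 14; 0 0 0 0 0 0 14; 0 0 0 0 0 0 14; 0 0 0 0 0 0 14; 0 0 0 0 0 0 14; 0 0 0 0 0 0 14; 0 0 0 0 0 0 14
end [557.8 -28.9  81.5]
pawl est 0.009630290742613679 rad 75.67939836038346
```

View pics/w7c.png

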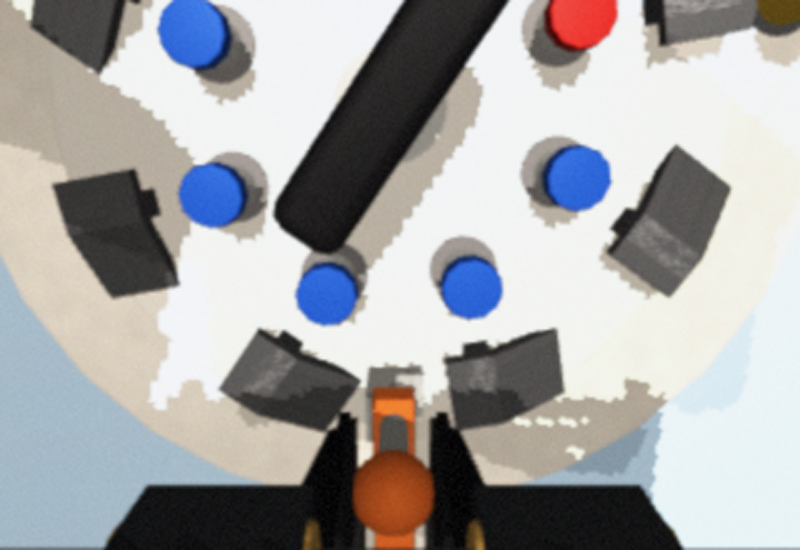

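Call:
servo_tool(
  steps="0 0 0 0 0 0 60; 0 0 0 0 0 0 60; 0 0 0 0 0 0 60; 0 0 0 0 0 0 60; -20 0 0 0 0 0 60; -25 0 0 0 0 0 60; -20 0 0 0 0 0 60; 0 0 0 0 0 0 60",
)

```text
t: 24.55
eef_pos: [558.6, -30.1, 148.3]
tcp_rot: [-0.572, 1.567, -1.893]
ft_force: [0.5, 0.8, 0.3]
opening: 0.631
```

```bash
python3 - <<'E'
from h import *
plan([(536,51.5,155,-.36)],60)
snap('wrist','w8'); crop('w8','w8c',160,60,320,220,2.5)
E
```

```text
t 24.55 p [558.6 -30.1 148.3] yaw 0.25 tilt 0.19 F [0.5 0.8 0.3] M [-0.1   0.04  0.01] op 60.0 q6 -0.417
-1.4 -0.3 -16.9 0.122 0.001 0 60; -1.4 -2.4 -16.8 0.122 0.001 0 60; -1.3 -4.4 -16.3 0.122 0 0 60; -1.3 -6.4 -15.7 0.122 0.001 0 60; -1.4 -8.3 -14.8 0.122 0.001 0.001 60; 0 0 0 0 0 0 60; 0 0 0 0 0 0 60; 0 0 0 0 0 0 60
end [536.   51.5 155. ]
```

View pics/w8c.png

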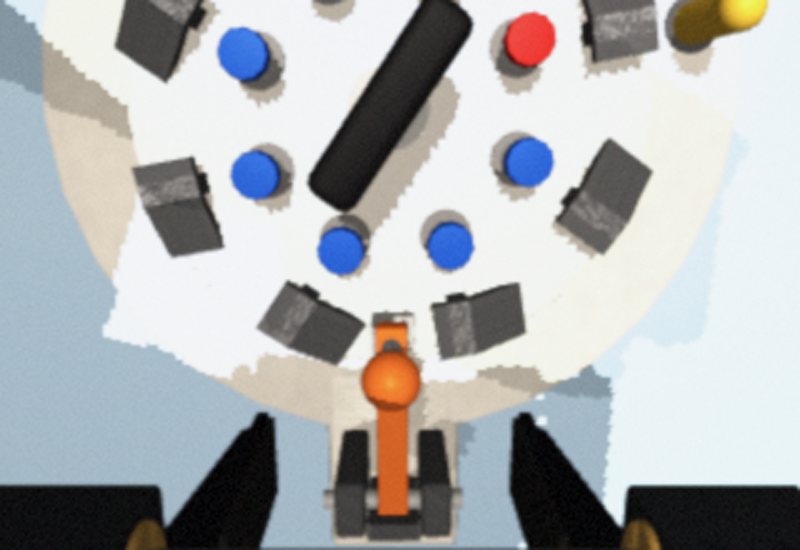

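Call:
servo_tool(
  steps="0 0 -15 0.11 0 0 60; 0 -2 -16 0.12 0 0 60; 0 -4 -15 0.12 0 0 60; 0 -6 -14 0.12 0 0 60; 0 -6 -10 0.07 0 0 60; 0 -2 -4 0.03 0 0 60; 0 0 0 0 0 0 50; 0 0 0 0 0 0 50",
)

```text
t: 25.4
eef_pos: [533.5, 47.5, 137.9]
tcp_rot: [-1.038, 1.558, -2.952]
ft_force: [-0.1, 0.0, -0.1]
opening: 0.539
```

```bash
python3 - <<'E'
from h import *
plan([(536,51.5,84,-.36)],50)
E
```

```text
t 25.4 p [533.5  47.5 137.9] yaw -0.344 tilt 0.75 F [-0.1  0.  -0.1] M [-0.11  0.04  0.02] op 51.3 q6 0.313
26.9 0.8 -2.5 0.008 0.003 0.006 50; 26.9 0.6 -2.4 0.008 0.004 0.005 50; 0 0 0 0 0 0 50; 0 0 0 0 0 0 50; 0 0 0 0 0 0 50; 0 0 0 0 0 0 50; 0 0 0 0 0 0 50; 0 0 0 0 0 0 50
end [536.   51.5  84. ]
```

Call:
servo_tool(
  steps="18 1 -1.5 0.006 0.003 0.006 50; 18 0 -1.5 0.005 0 0.005 50; 8 0 0 0 0 0 50; 4 0 0 0 0 0 50; 0 0 0 0 0 0 10; 0 0 0 0 0 0 10; 0 0 0 0 0 0 10; 0 0 0 0 0 0 10",
)

```text
t: 26.2
eef_pos: [536.1, 48.0, 88.3]
tcp_rot: [0.26, 1.567, -1.663]
ft_force: [0.7, 0.3, 0.0]
opening: 0.246
```

Call:
servo_tool(
  steps="0 0 0 0 0 0 10; 0 0 0 0 0 0 10; 0 0 0 0 0 0 10; 0 0 0 0 0 0 8; 0 0 0 0 0 0 8; 0 0 0 0 0 0 8; 0 0 0 0 0 0 8; 0 0 0 0 0 0 8",
)

```text
t: 27.0
eef_pos: [534.3, 48.6, 88.4]
tcp_rot: [-0.635, 1.566, -2.558]
ft_force: [-0.9, 0.4, -2.9]
opening: 0.168
```

```bash
python3 - <<'E'
from h import *
plan([(536,51.5,84,-.521)],50)
E
```

```text
t 27.0 p [534.3  48.6  88.4] yaw -0.352 tilt 0.28 F [-0.9  0.4 -2.9] M [-0.05  0.04  0.03] op 16.0 q6 0.325
2.2 0.3 -1.7 0.084 0.002 0.001 50; 2.2 0.2 -1.7 0.085 0.002 0.002 50; 0 0 0 0 0 0 50; 0 0 0 0 0 0 50; 0 0 0 0 0 0 50; 0 0 0 0 0 0 50; 0 0 0 0 0 0 50; 0 0 0 0 0 0 50
end [536.   51.5  84. ]
```

Call:
servo_tool(
  steps="0 0 0 0.03 0 0 8; 0 0 0 0.03 0 0 8; 0 0 0 0.03 0 0 8; 0 0 0 0.03 0 0 8; 0 0 0 0.03 0 0 8; 0 0 0 0.03 0 0 8; 0 0 0 0.03 0 0 8; 0 0 0 0.03 0 0 8",
)

```text
t: 27.8
eef_pos: [533.4, 48.7, 88.5]
tcp_rot: [-0.367, 1.564, -2.546]
ft_force: [-0.1, -0.6, -1.8]
opening: 0.177
```

```bash
python3 - <<'E'
from h import *
plan([(536,51.5,84,-.521)],8)
E
```

```text
t 27.8 p [533.4  48.7  88.5] yaw -0.607 tilt 0.4 F [-0.1 -0.6 -1.8] M [-0.17  0.15  0.91] op 16.8 q6 0.582
4.5 0.5 -3.8 -0.086 0.006 0.003 8; 0 0 0 0 0 0 8; 0 0 0 0 0 0 8; 0 0 0 0 0 0 8; 0 0 0 0 0 0 8; 0 0 0 0 0 0 8; 0 0 0 0 0 0 8; 0 0 0 0 0 0 8
end [536.   51.5  84. ]
```

Call:
servo_tool(
  steps="0 0 0 0 0 0 60; 0 0 0 0 0 0 60; 0 0 0 0 0 0 60; 0 0 0 0 0 0 60; -20 0 0 0 0 0 60; -25 0 0 0 0 0 60; -20 0 0 0 0 0 60; 0 0 0 0 0 0 60",
)

```text
t: 28.6
eef_pos: [534.3, 48.9, 155.8]
tcp_rot: [-0.375, 1.565, -2.556]
ft_force: [-0.5, 0.5, 0.0]
opening: 0.632
```

Call:
servo_tool(
  steps="-10 5 -10 0 0 0 60; -10 10 -25 0 0 0 60; -10 10 -35 0 0 0 60; 0 10 -35 0 0 0 60; 0 10 -35 0 0 0 60; 0 0 -20 0 0 0 60; 0 0 0 0 0 0 60; 0 0 0 0 0 0 60",
)

```text
t: 29.4
eef_pos: [665.7, 157.8, 178.8]
tcp_rot: [-0.634, 1.56, -2.816]
ft_force: [0.8, 0.1, -0.9]
opening: 0.63
```

```bash
python3 - <<'E'
from h import *
plan([(536,51.5,84,-.521)],8)
snap('wrist','w9'); snap('top','top3'); snap('scene','sc3'); crop('top3','top3c',260,170,140,120,5); crop('sc3','sc3c',250,130,130,140,4.2)
E
```

```text
t 29.4 p [665.7 157.8 178.8] yaw -0.611 tilt 0.64 F [ 0.8  0.1 -0.9] M [-0.08  0.12 -0.04] op 59.9 q6 0.749
19.3 -8.9 32.1 -0.018 0.002 0.001 8; 19.2 -9.5 32 -0.018 0.002 0.002 8; 19.2 -10.2 31.9 -0.018 0.002 0.001 8; 19.1 -10.7 31.7 -0.018 0.001 0.001 8; 19 -11.3 31.5 -0.018 0.002 0.002 8; 0 0 0 0 0 0 8; 0 0 0 0 0 0 8; 0 0 0 0 0 0 8
end [536.   51.5  84. ]
```

View pics/top3c.png

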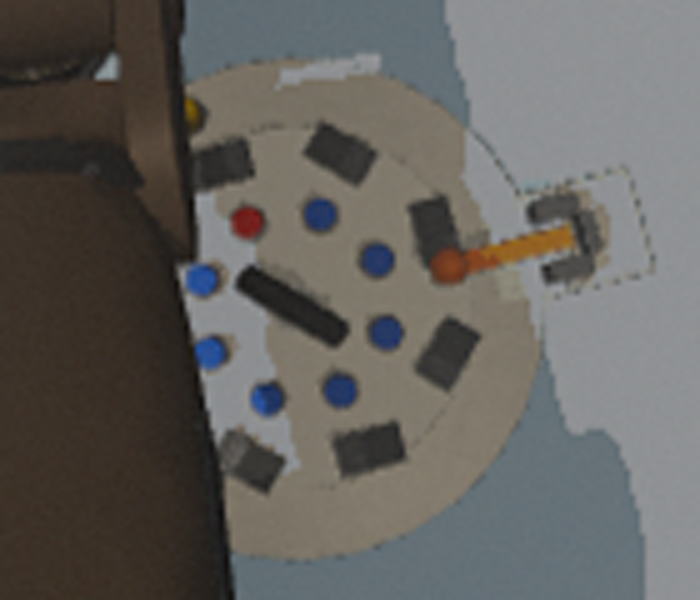

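View pics/w9.png

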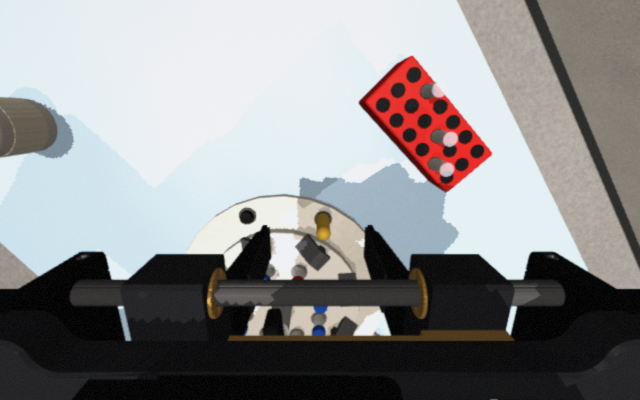

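View pics/sc3c.png

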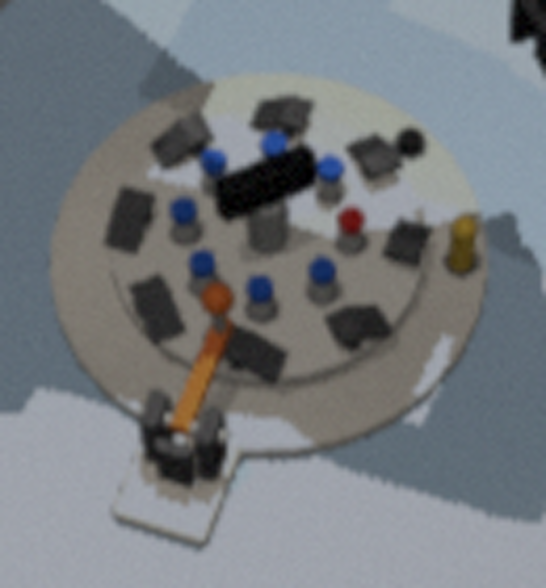

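```bash
python3 - <<'E'
from h import *
print(order.job_done()); s=sensors.state(); print(s['t'],s['ft_force'])
E
```

```text
the job is handed in; nothing more can be done
None
the job is handed in; nothing more can be done
```

The wheel is back with the red tube at the yellow marker, the pawl is down and hooked, and the job is handed in. It took about 29.5 s of the 72 s allowed. No verdict came back.

**What I did:** The marker turned out to be in the far socket, so the target was three stations back (-2.356 rad).
1. I turned the knob about 0.15 rad forward, pinched the ball, swung the pawl over its hinge and let it fall open. The wrist picture showed it lying thrown right back.
2. I turned the wheel backwards in a single grip to about -2.19 rad (-2.18 from a picture fit), which is inside the window where the pawl drops fully in.
3. I swung the pawl down (about 0.01 rad by arm position), released the ball and turned the wheel back until it stopped solid. The wrist moment was 0.9 N m there, against about 0.14 N m for the wheel alone.
4. I let go and moved the arm clear.

**Last checks:**
- **Wheel:** in the final top picture the visible caps sit within a pixel of the enlarged crop of where caps were at the start. The red cap is exactly three stations back, at the marker.
- **Pawl:** the ball is at the same pixel as at the start, so the pawl is down. I could not see the tooth's lip over the toe, so the hook is inferred from the solid stop and the rest position.
- **Bystanders:** the rack was only seen standing in a late wrist picture, and I did not measure its shift. I did not re-measure the bottle or dish. The wrist force stayed near zero away from the grips.

**One disagreement:** at the hard stop the gripper read -0.61 rad instead of the expected -0.52. I put this down to the bar twisting slightly in the pads, because the pictures show the wheel at rest position.

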